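Exchange the dressing jar behind the bottles

TASK

The short steel jar at the back of the bottle stand is to be exchanged for the taller jar that waits in the four-compartment tray. Clear the bottle and the canister that stand in front of it onto the empty flat tray, move the short jar to the empty compartment and the tall jar to the middle of the back place in the stand, then put the bottle and the canister back, each in the very place where it stood before. Set everything down upright and gently, without dropping it, and leave the bowl, the small bottle and the forceps undisturbed.

Things in the scene. Friction and masses are not known exactly. Their poses are not given: they have to be found in the camera images.
- stand: Bottle stand: fixed steel tray 186 (x) by 226 mm (y), floor 5 mm thick, rim 14 mm high, rail at back (+x) and sides with its top 46 mm up. Flush black rubber discs mark three places: two in front at x -70, y +-51 mm, one smaller at the back. Origin: centre of the back place, at bench height (things stand 5 mm above it); +x to the back; the tray spans x -138 to +48 mm.
- bottle: Litre bottle of amber glass with a white paper label: a round body 86 mm across and 155 mm high, sloping shoulder to 170 mm, then a white screw cap 38 mm across from 170 to 203 mm, to lift it by. 0.35 to 0.7 kg. At the start in one of the two front places of the stand. Origin: centre of the underside; z up.
- canister: Stainless steel canister, round, 84 mm across (lid 89 mm), lid top at 160 mm, with a black knob 28 mm across from 160 to 188 mm, to lift it by; the lid is clipped on. 0.35 to 0.7 kg. At the start in the other front place of the stand. Origin: centre of the underside; z up.
- short_jar: Short stainless steel dressing jar, 62 mm across, lid top at 58 mm, with a steel knob 24 mm across from 58 to 84 mm, to lift it by; the lid is clipped on. About 0.2 kg. At the start in the back place of the stand, behind the bottle and the canister. Origin: centre of the underside; z up.
- tall_jar: Taller dressing jar of the same make, 62 mm across, lid top at 84 mm, with a steel knob 24 mm across from 84 to 110 mm, to lift it by; the lid is clipped on. About 0.28 kg. At the start in a compartment of the cell tray. Origin: centre of the underside; z up.
- flat_tray: Empty flat stainless steel tray, 270 mm (its x) by 150 mm (its y), floor 3 mm thick, rim 3 mm thick and 12 mm high, on the bench to one side of the stand. Fixed. Origin: under its centre, at bench height.
- cell_tray: Fixed square white plastic tray, 200 by 200 mm, floor 4 mm thick, outer and cross walls 4 mm thick and 30 mm high; four compartments 94 mm square, centres at x +-49, y +-49 mm. The tall jar, the bowl and the small bottle stand in three; the fourth, at x -49, y -49 mm, is empty. Across the stand from the flat tray. Origin: under its centre, at bench height.
- bowl: Bystander: small open steel bowl, 64 mm across, 36 mm high, in a compartment of the cell tray. Origin: centre of the underside.
- small_bottle: Bystander: small amber bottle, 42 mm across, 76 mm high with its black cap, in a compartment of the cell tray. Origin: centre of the underside.
- forceps: Bystander: ringed steel artery forceps, 146 mm long, 55 mm over the rings, 8 mm thick, lying flat on the bench in front of the stand. Origin: under its middle; x points to the jaws.

How it is judged:
On the way, in this order (a step that is already met when the one before it is completed fails the run):
1. the bottle and the canister both stand upright on the flat tray (x of bottle in the frame of flat_tray between -0.1 and 0.1 m and y of bottle in the frame of flat_tray between -0.04 and 0.04 m and z of bottle in the frame of flat_tray between 0 and 0.007 m and angle between each of bottle, canister's own z axis and vertical below 0.1 rad and linear speed of each of bottle, canister below 0.02 m/s and x of canister in the frame of flat_tray between -0.1 and 0.1 m and y of canister in the frame of flat_tray between -0.04 and 0.04 m and z of canister in the frame of flat_tray between 0 and 0.007 m), for 0.2 s.
2. the short jar stands in the empty compartment, the bottle and the canister still on the flat tray (all of step 1 and x of short_jar in the frame of cell_tray between -0.067 and -0.031 m and y of short_jar in the frame of cell_tray between -0.067 and -0.031 m and z of short_jar in the frame of cell_tray between 0.001 and 0.008 m and angle between short_jar's own z axis and vertical below 0.1 rad and linear speed of short_jar below 0.02 m/s), for 0.2 s.
3. the tall jar stands in the back place of the stand, the bottle and the canister still on the flat tray (all of step 1 and horizontal distance between tall_jar and stand below 0.015 m and x of tall_jar in the frame of stand between -0.03 and 0.03 m and y of tall_jar in the frame of stand between -0.03 and 0.03 m and z of tall_jar in the frame of stand between 0.002 and 0.009 m and angle between tall_jar's own z axis and vertical below 0.1 rad and linear speed of tall_jar below 0.02 m/s), for 0.2 s.
At the end, for the whole second after the job is handed in: The tall jar stands in the stand within 15 mm of the centre of the back place; the short jar stands on the floor of the compartment that was empty; the bottle and the canister each stand within 15 mm of where they stood at the start; all four upright (within 0.1 rad) and at rest (x of short_jar in the frame of cell_tray between -0.067 and -0.031 m and y of short_jar in the frame of cell_tray between -0.067 and -0.031 m and z of short_jar in the frame of cell_tray between 0.001 and 0.008 m and angle between each of short_jar, tall_jar, bottle, canister's own z axis and vertical below 0.1 rad and horizontal distance between tall_jar and stand below 0.015 m and x of tall_jar in the frame of stand between -0.03 and 0.03 m and y of tall_jar in the frame of stand between -0.03 and 0.03 m and z of tall_jar in the frame of stand between 0.002 and 0.009 m and distance of each of bottle, canister from where it was at the start of the episode below 0.015 m and linear speed of each of bottle, canister, short_jar, tall_jar below 0.02 m/s); the robot touches nothing.
It fails at once if the bottle, the canister or a jar tips over (beyond 0.5 rad) (angle between any of bottle, canister, short_jar, tall_jar's own z axis and vertical above 0.5 rad).
It fails at once if the bottle, the canister or a jar is dropped or flung: out of the fingers at over 0.5 m/s (a fall of some 13 mm) ((linear speed of bottle above 0.5 m/s and contact force between bottle and the fingers below 0.3 N) or (linear speed of canister above 0.5 m/s and contact force between canister and the fingers below 0.3 N) or (linear speed of short_jar above 0.5 m/s and contact force between short_jar and the fingers below 0.3 N) or (linear speed of tall_jar above 0.5 m/s and contact force between tall_jar and the fingers below 0.3 N)).
It fails at once if the bowl, the small bottle or the forceps are moved by more than 20 mm or tipped (distance of any of bowl, small_bottle, forceps from where it was at the start of the episode above 0.02 m or angle between any of bowl, small_bottle's own z axis and vertical above 0.4 rad).
It also fails if it takes over 128 s, if anything falls off the work surface, if the arm or the gripper's body presses on something with over 40 N, if the wrist force passes 120 N, or if a joint passes its speed limit or range.

ROBOT

A 6-joint arm with a two-finger parallel gripper is mounted at the origin on the work surface. World frame = base frame: x ahead of the robot, y to its left, z up, the work surface at z = 0. Lengths are in m, angles in rad, forces in N, time in s.
With the tool pointing down it reaches from about 0.425 to 0.95 m from the base axis. Payload 3.5 kg.
Tool frame: the origin (TCP) lies between the finger pads; the fingertips stand 19 mm ahead of it and the grasp point (between the pads) is the TCP; z points along the fingers, y is the line along which they close (so a half turn about z gives the same grasp; the last joint's range is limited). The gripper opens to 85 mm and grips with 20 to 120 N. Pads are 22 mm wide; open, the fingers measure 114 mm over their backs; the gripper's body (76 mm by 85 mm) begins 54 mm behind the grasp point. The pads swing forward as they close: fully open they stand 13 mm farther back than shut.
Start: joints at [1.003, 0.286, 1.577, -0, 1.279, -0.15], TCP at [0.274, 0.617, 0.25] pointing down, gripper open.
Joint ranges: [-2.77, 2.77], [-0.9, 2.22], [0.21, 2.48], [-1.53, 4.67], [0.24, 2.81], [-2.84, 2.84]. Speed limits (rad/s): [2.79, 2.79, 3.14, 3.14, 3.14, 3.14].

INTERFACE

Orientations are given as a unit quaternion [x, y, z, w].
In Python, from plant import get_state, cams, ctrl gives the robot as it stands. The module is installed in compiled form; this text tells all that it offers.
- The arm moves only by the tool jog_arm, never from a script. Its argument "deltas" is text: rows parted by semicolons, each of 6 numbers parted by spaces: the shift along the world's x, y, z normalised to -1 to 1, where 1 is 0.02 m, then the turn, a rotation vector about the world's x, y, z normalised to -1 to 1, where 1 is 0.1 rad. In form: x y z ax ay az; .... A call has 1 to 20 rows; each row shifts and turns the commanded pose from where the row before left it; what a row does not reach is not made up. A row lasts 1/8 s, in which the tool goes at most 62.5 mm and 10.7 degrees, less where a joint would pass 70% of its speed; a pose out of reach is approached as far as the arm can. A call with a number of a shift or a turn outside -1 to 1 is refused whole. A call with a gripper value outside its range is refused whole. "gripper" is the opening, from 0 (shut) to 1 (fully open), set as the call begins (left out, the last holds). The fingers move at their own pace and stop on an object; "squeeze" is the grip in N (left out, the last holds). Time passes only in rows, so rows that do not move let the fingers close. It gives the time, the measured TCP pose, the force, the opening and the grip force at its end, in the units of the state.
- get_state(): the state, without advancing time (a new reading comes with each control period).
- cams.read_camera(name): name is "scene" or "side" or "wrist"; returns a dict with "color" (400x640x3 uint8, blue, green, red), "vfov" (degrees; the focal length in pixels is half the picture's height over the tangent of half this angle, whatever the lens; pixels are square), "cx", "cy" (the principal point, pixels), "rvec" (rotation vector, rad) and "tvec" (3), from world to camera coordinates, as OpenCV has them. Camera axes: x right, y down, z forward; pixel columns grow to the right and rows downward; lengths in m; the calibration is good to about 2 mm. A picture is of the moment at which its call begins. There is no depth.
- ctrl.sign_off(): hands the job in; it is judged then, once.
The state is a dict: "time": time; "qpos": joint angles; "dq": joint speeds; "joint_efforts": joint torques, N m; "eef_pos": TCP position; "tcp_rot": TCP orientation; "contact_force": force on the tool from outside, world axes, zero at the start; "wrist_torque": the same for the moment, N m; "opening": opening from 0.0 (shut) to 1.0 (fully open); "finger_force": force on a finger pad.
Only numpy, scipy, OpenCV 4.12 (cv2) and the standard library are available. Lean on these libraries where they do the work, as an engineer would, in place of code of your own. Each camera call takes 0.05 s, during which the arm holds its last target. There are 200 camera calls.

## Working session

There is one attempt and no reset: what is moved stays moved. The work goes in short steps, Python scripts to look and compute and a tool call to move; the robot and the scene stay as the last step left them, time stands still between calls to the robot, and variables do not carry over. Pictures are saved under pics/ and viewed, at most 14 in all, crops included, and the job is handed in when it is done.

Besides the shell and the picture viewer there is one more tool, called after "Call:" as name(argument=value, ...) on one line, values as JSON. jog_arm: Moves the arm, as the interface text tells. Its arguments: {"type":"object","properties":{"deltas":{"type":"string"},"gripper":{"type":"number"},"squeeze":{"type":"number"}},"required":["deltas"]}

```bash
mkdir -p pics; cat > h.py <<'E'
import numpy as np, cv2
from plant import get_state, cams, ctrl
def cam(n):
    c=cams.read_camera(n); R=cv2.Rodrigues(np.array(c["rvec"],float))[0]; t=np.array(c["tvec"],float).ravel()
    f=c["color"].shape[0]/2/np.tan(np.radians(c["vfov"])/2)
    c.update(R=R,t=t,f=f,o=-R.T@t); return c
def ray(c,u,v):
    d=c["R"].T@np.array([(u-c["cx"])/c["f"],(v-c["cy"])/c["f"],1]); return d/np.linalg.norm(d)
def onz(c,u,v,z):
    d=ray(c,u,v); return c["o"]+d*(z-c["o"][2])/d[2]
def proj(c,p):
    q=c["R"]@np.array(p,float)+c["t"]; return q[:2]/q[2]*c["f"]+[c["cx"],c["cy"]]
def two(c1,a,c2,b):
    d1,d2=ray(c1,*a),ray(c2,*b); s=np.linalg.lstsq(np.array([d1,-d2]).T,c2["o"]-c1["o"],rcond=None)[0]
    p,q=c1["o"]+d1*s[0],c2["o"]+d2*s[1]; return (p+q)/2,np.linalg.norm(p-q)
E
python3 - <<'E'
from h import *
np.set_printoptions(precision=3,suppress=True)
for n in("scene","side","wrist"):
    c=cam(n); cv2.imwrite(f"pics/{n}0.png",c["color"]); print(n,c["o"],c["R"][2],c["f"],c["vfov"])
print(get_state())
E
```

```text
scene [1.09  0.267 0.965] [-0.515 -0.22  -0.829] 476.96308798860673 45.49852437604472
side [ 0.438 -0.931  0.929] [ 0.077  0.718 -0.692] 430.549496243644 49.831873184995516
wrist [0.206 0.649 0.372] [ 0.267 -0.121 -0.956] 287.27680838880815 69.69070347765101
{'time': 0.15, 'qpos': array([ 1.003,  0.287,  1.578,  0.   ,  1.279, -0.15 ]), 'dq': array([-0.   , -0.   , -0.004, -0.001, -0.   , -0.   ]), 'joint_efforts': array([  0.   , -40.66 , -29.314,  -0.   ,   0.004,  -0.   ]), 'eef_pos': array([0.274, 0.617, 0.249]), 'tcp_rot': array([ 0.207,  0.978, -0.001, -0.   ]), 'contact_force': array([-0.215,  0.516,  0.849]), 'wrist_torque': array([-0.016,  0.016,  0.041]), 'finger_force': 0.0, 'opening': 1.0013056566313612}
```

View pics/scene0.png

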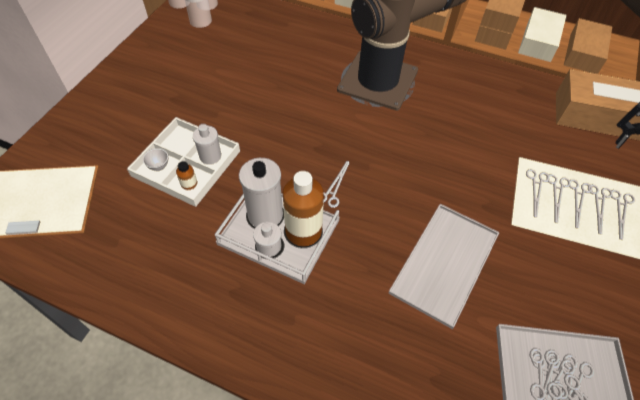

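View pics/side0.png

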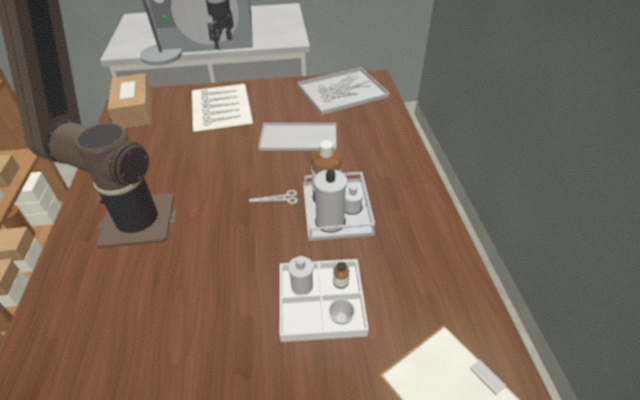

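View pics/wrist0.png

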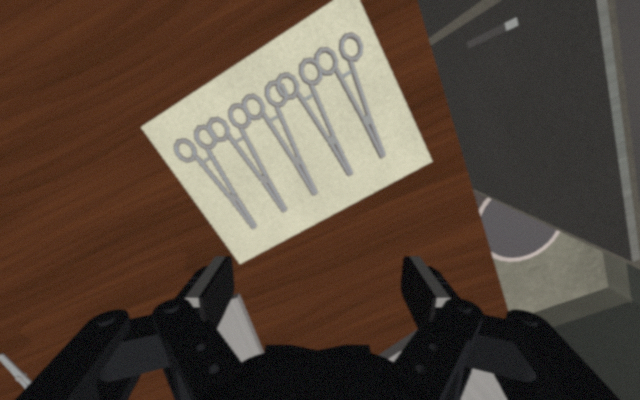

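The scene view shows the cell tray on the -y side, with the empty compartment around (182,137). The stand is in the middle: bottle cap (303,182), canister knob (260,168), short jar knob (267,230). The flat tray is on the +y side. The side view matches. The wrist camera sees only background.

```bash
python3 - <<'E'
from h import *
np.set_printoptions(precision=3,suppress=True)
a,b=cam("scene"),cam("side")
for n,p,q in [("bottlecap",(303,180),(326,145)),("canknob",(260,166),(330,173)),("shortknob",(267,228),(352.5,188)),("tallknob",(203,129),(300,261))]:
    print(n,*two(a,p,b,q))
print("cell s",[onz(a,*p,.03)[:2] for p in[(178,118),(240,150),(195,203),(128,167)]])
print("cell d",[onz(b,*p,.03)[:2] for p in[(278,262),(360,260),(367,336),(280,339)]])
print("flat s",[onz(a,*p,.012)[:2] for p in[(441,205),(498,235),(455,325),(390,293)]])
print("flat d",[onz(b,*p,.012)[:2] for p in[(265,123),(337,123),(337,150),(260,150)]])
ims=[]
for c,(x0,y0,x1,y1) in((a,(205,150,355,290)),(b,(250,110,400,250))):
    ims.append(cv2.resize(c["color"][y0:y1,x0:x1],(400,373),interpolation=cv2.INTER_CUBIC))
cv2.imwrite("pics/crops.png",np.hstack(ims))
E
```

```text
bottlecap [0.568 0.019 0.202] 0.0021433366246889846
canknob [ 0.563 -0.082  0.188] 0.004757144937559013
shortknob [ 0.637 -0.037  0.083] 0.0035615194503788583
tallknob [ 0.462 -0.298  0.107] 0.0020380730424447453
cell s [array([ 0.397, -0.43 ]), array([ 0.427, -0.224]), array([ 0.616, -0.241]), array([ 0.591, -0.451])]
cell d [array([ 0.408, -0.234]), array([ 0.62 , -0.256]), array([ 0.594, -0.468]), array([ 0.4 , -0.45])]
flat s [array([0.367, 0.294]), array([0.395, 0.438]), array([0.648, 0.401]), array([0.636, 0.255])]
flat d [array([0.396, 0.433]), array([0.662, 0.395]), array([0.637, 0.234]), array([0.373, 0.271])]
```

View pics/crops.png

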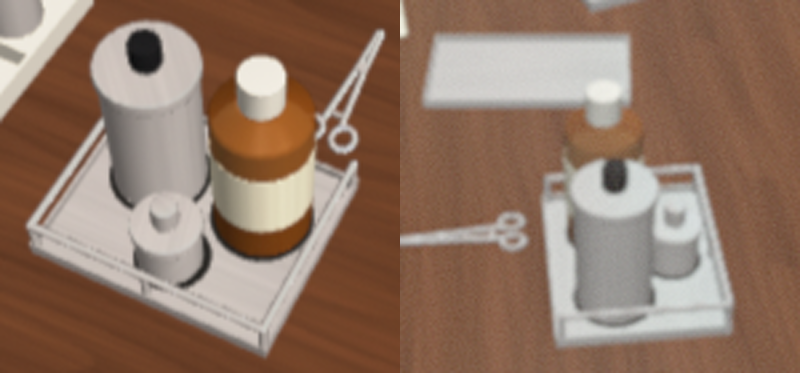

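Call:
jog_arm(deltas="0.4 -1 0.3 0 0 0.3;0.4 -1 0.3 0 0 0.3;0.4 -1 0.3 0 0 0.3;0.4 -1 0.3 0 0 0.3;0.4 -1 0.3 0 0 0.3;0.4 -1 0.3 0 0 0.3;0.4 -1 0.3 0 0 0.3;0.4 -1 0.3 0 0 0.3;0.4 -1 0.3 0 0 0.3;0.4 -1 0.3 0 0 0.3;0.4 -1 0.3 0 0 0.3;0.4 -1 0.3 0 0 0.3;0.4 -1 0.3 0 0 0.3;0.4 -1 0.3 0 0 0.3;0 0 0 0 0 0;0 0 0 0 0 0")

```text
time: 2.25
eef_pos: [0.3856, 0.3372, 0.334]
tcp_rot: [-0.001, 1.0, 0.0, -0.0]
contact_force: [-0.2, -0.6, 0.1]
opening: 1.005
finger_force: 0.0
```

```bash
cat > snap.py <<'E'
from h import *
import sys,pickle
c=cam("wrist"); pickle.dump(c,open(f"pics/{sys.argv[1]}.pkl","wb")); cv2.imwrite(f"pics/{sys.argv[1]}.png",c["color"])
print(c["o"].round(3),get_state()["eef_pos"].round(4))
E
python3 snap.py w1
```

```text
[0.312 0.339 0.457] [0.3855 0.3374 0.334 ]
```

Call:
jog_arm(deltas="0.3 -1 0 0 0 0;0.3 -1 0 0 0 0;0.3 -1 0 0 0 0;0.3 -1 0 0 0 0;0.3 -1 0 0 0 0;0.3 -1 0 0 0 0;0.3 -1 0 0 0 0;0.3 -1 0 0 0 0;0.3 -1 0 0 0 0;0.3 -1 0 0 0 0;0.3 -1 0 0 0 0;0.3 -1 0 0 0 0;0.3 -1 0 0 0 0;0.3 -1 0 0 0 0;0.3 -1 0 0 0 0;0 0 0 0 0 0;0 0 0 0 0 0")

```text
time: 4.42
eef_pos: [0.4757, 0.0378, 0.334]
tcp_rot: [-0.001, 1.0, 0.0, -0.0]
contact_force: [0.0, -0.3, -0.1]
opening: 0.999
finger_force: 0.0
```

```bash
python3 snap.py w2
```

```text
[0.402 0.039 0.457] [0.4756 0.0379 0.3341]
```

Call:
jog_arm(deltas="0 -1 0 0 0 0;0 -1 0 0 0 0;0 -1 0 0 0 0;0 -1 0 0 0 0;0 -1 0 0 0 0;0 -1 0 0 0 0;0 -1 0 0 0 0;0 -1 0 0 0 0;0 0 0 0 0 0;0 0 0 0 0 0")

```text
time: 5.72
eef_pos: [0.4759, -0.1221, 0.3343]
tcp_rot: [-0.001, 1.0, 0.0, 0.0]
contact_force: [-1.3, 1.0, 0.2]
opening: 1.001
finger_force: 0.0
```

```bash
python3 snap.py w3; python3 -c "
import cv2,numpy as np
cv2.imwrite('pics/w23.png',np.vstack([cv2.imread('pics/w2.png')[:290],cv2.imread('pics/w3.png')[:290]]))"
```

```text
[ 0.402 -0.121  0.458] [ 0.4759 -0.122   0.3343]
```

View pics/w23.png

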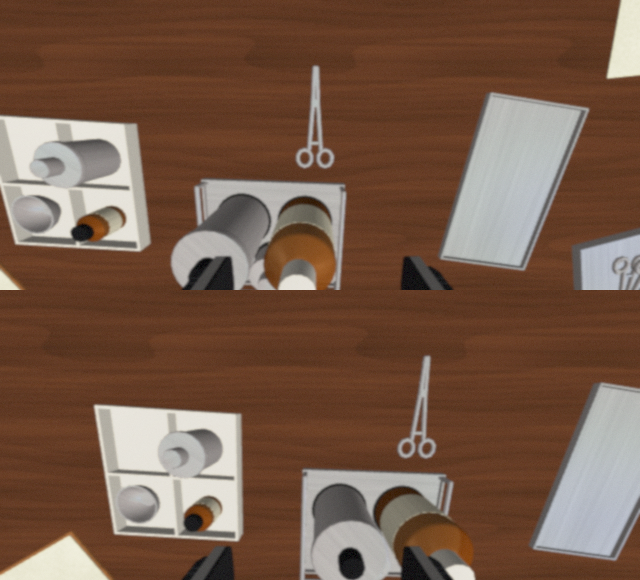

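View pics/w1.png

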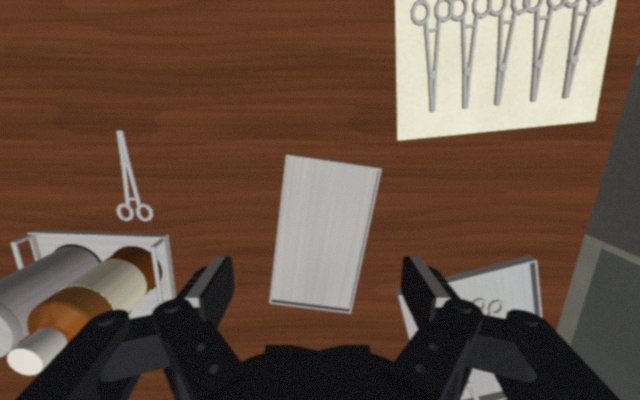

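The wrist camera looks along +x towards the tool, so image up is -x. w1 shows the flat tray clear: corners (288,155), (381,169), (351,312), (270,302). w2 and w3 show the cell tray and both jars. The stand tops lie too low in the picture, so I'll shift +x for a near-vertical two-view measurement.

Call:
jog_arm(deltas="1 0.3 0 0 0 0;1 0.3 0 0 0 0;1 0.3 0 0 0 0;1 0.3 0 0 0 0;1 0.3 0 0 0 0;1 0.3 0 0 0 0;1 0.3 0 0 0 0;0.5 0 0 0 0 0;0 0 0 0 0 0;0 0 0 0 0 0")

```text
time: 7.02
eef_pos: [0.6254, -0.081, 0.3343]
tcp_rot: [-0.001, 1.0, -0.0, -0.0]
contact_force: [-0.8, 0.0, -0.4]
opening: 1.001
finger_force: 0.0
```

```bash
python3 snap.py w4
```

```text
[ 0.551 -0.08   0.458] [ 0.6254 -0.0811  0.3344]
```

Call:
jog_arm(deltas="0 1 0 0 0 0;0 1 0 0 0 0;0 1 0 0 0 0;0 1 0 0 0 0;0 1 0 0 0 0;0 0 0 0 0 0;0 0 0 0 0 0")

```text
time: 7.95
eef_pos: [0.6259, 0.0188, 0.3343]
tcp_rot: [-0.001, 1.0, -0.0, -0.0]
contact_force: [0.2, -0.1, 0.2]
opening: 1.001
finger_force: 0.0
```

```bash
python3 snap.py w5; python3 -c "
import cv2,numpy as np
cv2.imwrite('pics/w45.png',np.vstack([cv2.imread('pics/w4.png')[:300],cv2.imread('pics/w5.png')[:300]]))"
```

```text
[0.552 0.02  0.458] [0.6259 0.0185 0.3342]
```

View pics/w45.png

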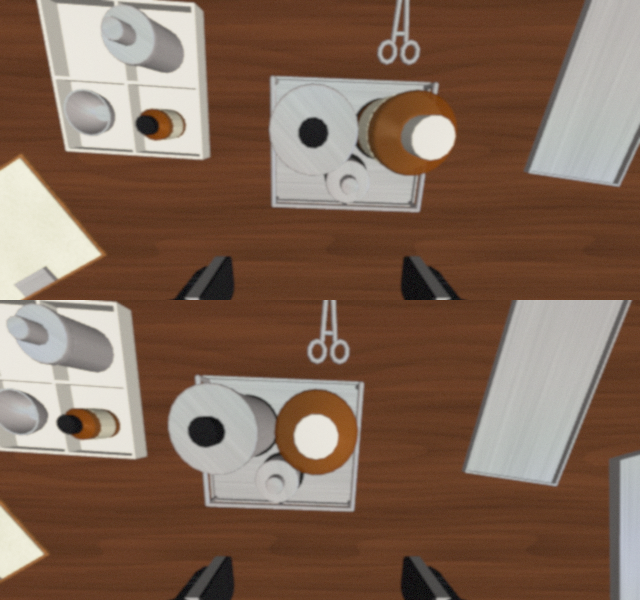

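w4/w5 show the cap top at (433,138)/(316,137), the canister knob at (314,132)/(207,131), and the short jar knob at (349,184)/(277,180). I'll refine these with masks.

```bash
cat > m1.py <<'E'
from h import *
import pickle
np.set_printoptions(precision=4,suppress=True)
W={i:pickle.load(open(f"pics/w{i}.pkl","rb")) for i in(1,2,3,4,5)}
def blob(c,p,r,f):
    x,y=p; x0,y0=max(x-r,0),max(y-r,0); im=c["color"][y0:y+r,x0:x+r]; m=f(im).astype(np.uint8)
    k=max(cv2.findContours(m,0,2)[0],key=cv2.contourArea); e=cv2.minAreaRect(k); M=cv2.moments(k)
    return (M["m10"]/M["m00"]+x0,M["m01"]/M["m00"]+y0),e[1]
white=lambda im:im[...,0]>185
black=lambda im:im.max(2)<70
a,b=W[4],W[5]
for n,p,q,r,f in[("cap",(433,138),(316,137),32,white),("knob",(314,132),(207,131),25,black)]:
    A,ea=blob(a,p,r,f);B,eb=blob(b,q,r,f); print(n,A,ea,B,eb,*two(a,A,b,B))
print("short",*two(a,(349,185),b,(277,181)))
z=.03
for i,P in((4,[(38,1),(203,5),(209,157),(68,151)]),(3,[(95,405-290),(241,413-290),(242,541-290),(115,533-290)])):
    print("cell",i,[onz(W[i],*p,z)[:2] for p in P])
print("stand rail",[onz(a,*p,.046)[:2] for p in[(271,77),(438,83),(421,211),(272,207)]],[onz(b,u,v-300,.046)[:2] for u,v in[(196,376),(363,381),(354,510),(207,506)]])
print("flat",[onz(W[1],*p,.012)[:2] for p in[(288,155),(381,169),(351,312),(270,302)]])
print("tall",*two(W[2],(42,168),W[3],(173,457-290)))
E
python3 m1.py
python3 -c "
import cv2,numpy as np
f=lambda i,x,y:cv2.resize(cv2.imread(f'pics/w{i}.png')[y:y+60,x:x+80],(400,300),interpolation=cv2.INTER_CUBIC)
cv2.imwrite('pics/kn.png',np.vstack([np.hstack([f(4,310,155),f(5,240,150)]),np.hstack([f(2,10,140),f(3,140,140)])]))"
```

```text
cap (432.97492898604423, 137.14511547486723) (39.37287902832031, 44.68767547607422) (315.7601848473793, 136.1745105192752) (43.0, 41.0) [0.5673 0.0191 0.2067] 0.00012989903040835565
knob (312.92230791202513, 132.26620965438445) (28.0, 26.0) (205.96013790131437, 130.9327731092437) (29.0, 34.0) [ 0.5644 -0.0834  0.181 ] 0.0004995374039113204
short [ 0.6383 -0.0352  0.0689] 0.004807905445079567
cell 4 [array([ 0.4096, -0.4367]), array([ 0.4137, -0.2262]), array([ 0.6076, -0.2395]), array([ 0.5992, -0.4461])]
cell 3 [array([ 0.3994, -0.4358]), array([ 0.4098, -0.2294]), array([ 0.6112, -0.2429]), array([ 0.5974, -0.4478])]
stand rail [array([ 0.5005, -0.1404]), array([0.5075, 0.0806]), array([0.686 , 0.0773]), array([ 0.6801, -0.1471])] [array([ 0.5001, -0.1394]), array([0.5058, 0.0808]), array([0.6851, 0.076 ]), array([ 0.6793, -0.1447])]
flat [array([0.3669, 0.2941]), array([0.3884, 0.4386]), array([0.6518, 0.4012]), array([0.6306, 0.254 ])]
tall [ 0.4608 -0.2964  0.1084] 0.0011344089231941751
```

View pics/kn.png

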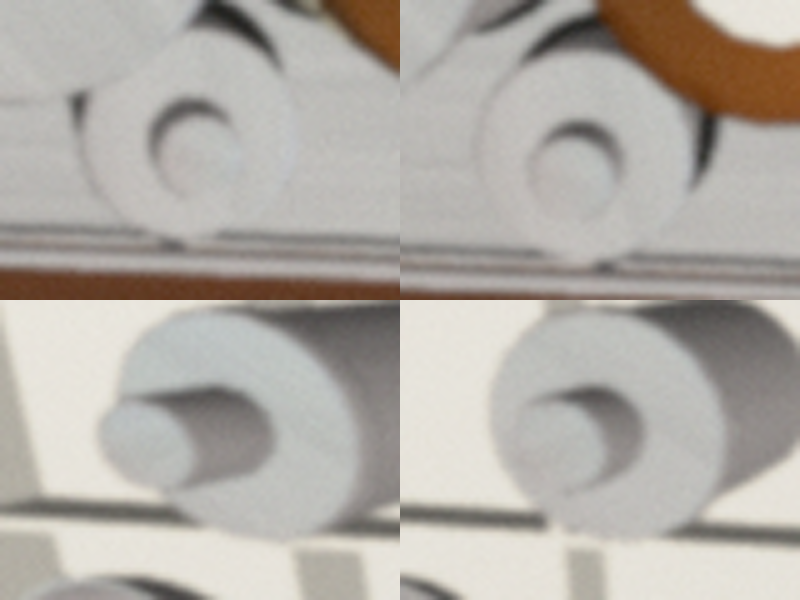

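The crops show the knob top centres: short jar w4 (350.0,186.4) and w5 (274.6,183.6), tall jar w2 (39,169) and w3 (172,169). Next: their heights, and the rim heights of both trays.

```bash
cat > m2.py <<'E'
from h import *
import pickle
np.set_printoptions(precision=4,suppress=True)
W={i:pickle.load(open(f"pics/w{i}.pkl","rb")) for i in(1,2,3,4,5)}
a,b=W[4],W[5]
print("short",*two(a,(350,186.4),b,(274.6,183.6)))
print("tall",*two(W[2],(39,169),W[3],(172,169)))
print("flat",*two(a,(619,185),b,(556,185)),*two(a,(527,171),b,(465,172)))
print("cell",*two(a,(203,5),b,(128,3)),*two(a,(209,157),b,(146,157)))
print("rail",*two(a,(421,211),b,(354,210)),*two(a,(272,207),b,(207,206)))
E
python3 m2.py
```

```text
short [ 0.6371 -0.0359  0.0866] 0.002989554318252594
tall [ 0.4617 -0.2952  0.1139] 7.447378280607749e-05
flat [0.6529 0.3972 0.0146] 0.0005972332167520726 [0.6343 0.2579 0.0002] 0.002252043267744596
cell [ 0.4071 -0.2324  0.0119] 0.0014344363256781198 [ 0.6119 -0.2506  0.0004] 0.0008008752598112177
rail [0.6839 0.0753 0.0511] 0.0008244011361410227 [ 0.6826 -0.1486  0.0365] 0.0007902291939593777
```

Call:
jog_arm(deltas="-1 0 0 0 0 0;-1 0 -0.2 0 0 0;-0.95 0 -0.65 0 0 0;0 0 -1 0 0 0;0 0 -1 0 0 0;0 0 -1 0 0 0;0 0 -1 0 0 0;0 0 -1 0 0 0;0 0 -0.5 0 0 0;0 0 -0.5 0 0 0;0 0 0 0 0 0;0 0 0 0 0 0")

```text
time: 9.5
eef_pos: [0.5673, 0.0189, 0.1981]
tcp_rot: [-0.001, 1.0, -0.0, 0.001]
contact_force: [0.8, 0.6, 1.0]
opening: 1.0
finger_force: 0.0
```

Call:
jog_arm(deltas="0 0 0 0 0 0;0 0 0 0 0 0;0 0 0 0 0 0;0 0 0 0 0 0;0 0 0 0 0 0;0 0 0 0 0 0;0 0 0 0 0 0;0 0 0 0 0 0", gripper=0, squeeze=60)

```text
time: 10.5
eef_pos: [0.5673, 0.0186, 0.198]
tcp_rot: [-0.001, 1.0, -0.0, 0.001]
contact_force: [-0.3, -2.8, 4.6]
opening: 0.424
finger_force: 61.1
```

Call:
jog_arm(deltas="0 0 0.2 0 0 0;0 0 0.5 0 0 0;0 0 0.8 0 0 0;0 0 1 0 0 0;0 0 1 0 0 0;0 0.2 0.5 0 0 0;0 0.5 0 0 0 0;0 0.8 0 0 0 0;0 1 0 0 0 0;0 1 0 0 0 0;0 1 0 0 0 0;0 1 0 0 0 0;0 1 0 0 0 0;0 1 0 0 0 0;0 1 0 0 0 0;0 1 0 0 0 0;0 1 0 0 0 0;0 1 0 0 0 0")

```text
time: 12.75
eef_pos: [0.5669, 0.2502, 0.2773]
tcp_rot: [-0.001, 1.0, -0.0, -0.0]
contact_force: [-0.8, -0.1, -5.7]
opening: 0.427
finger_force: 60.7
```

Call:
jog_arm(deltas="0 1 0 0 0 0;0 1 0 0 0 0;0 1 0 0 0 0;0 0.8 0 0 0 0;0 0.5 0 0 0 0;0 0.2 0 0 0 0;0 0 -0.5 0 0 0;0 0 -1 0 0 0;0 0 -1 0 0 0;0 0 -0.7 0 0 0;0 0 -0.3 0 0 0;0 0 0 0 0 0;0 0 0 0 0 0")

```text
time: 14.38
eef_pos: [0.5675, 0.3392, 0.2085]
tcp_rot: [-0.001, 1.0, 0.0, 0.001]
contact_force: [0.3, -0.2, -5.6]
opening: 0.424
finger_force: 60.8
```

Call:
jog_arm(deltas="0 0 -0.3 0 0 0;0 0 -0.2 0 0 0;0 0 -0.05 0 0 0;0 0 -0.05 0 0 0;0 0 -0.02 0 0 0;0 0 0 0 0 0;0 0 0 0 0 0")

```text
time: 15.25
eef_pos: [0.5672, 0.3389, 0.1961]
tcp_rot: [-0.001, 1.0, 0.0, 0.001]
contact_force: [-1.8, -1.7, 1.6]
opening: 0.427
finger_force: 61.6
```

Call:
jog_arm(deltas="0 0 0 0 0 0;0 0 0 0 0 0;0 0 0 0 0 0;0 0 0 0 0 0;0 0 0 0 0 0;0 0 0.5 0 0 0;0 0 1 0 0 0;0 0 1 0 0 0;0 -0.5 0.5 0 0 0;0 -1 0 0 0 0;0 -1 0 0 0 0;0 -1 0 0 0 0;0 -1 0 0 0 0;0 -1 0 0 0 0;0 -1 0 0 0 0;0 -1 0 0 0 0;0 -1 0 0 0 0", gripper=0.85)

```text
time: 17.38
eef_pos: [0.5668, 0.1676, 0.255]
tcp_rot: [-0.001, 1.0, -0.0, 0.0]
contact_force: [0.3, 0.2, -0.0]
opening: 0.847
finger_force: 0.0
```

Call:
jog_arm(deltas="0 -1 0 0 0 0;0 -1 0 0 0 0;0 -1 0 0 0 0;0 -1 0 0 0 0;0 -1 0 0 0 0;0 -1 0 0 0 0;0 -1 0 0 0 0;0 -1 0 0 0 0;0 -1 0 0 0 0;0 -1 0 0 0 0;0 -1 0 0 0 0;-0.15 -1 0 0 0 0;0 -0.6 0 0 0 0;0 0 0 0 0 0;0 0 0 0 0 0")

```text
time: 19.25
eef_pos: [0.5638, -0.0827, 0.2549]
tcp_rot: [-0.001, 1.0, 0.0, -0.0]
contact_force: [0.1, 1.4, -0.4]
opening: 0.851
finger_force: 0.0
```

```bash
python3 - <<'E'
from h import *
np.set_printoptions(precision=4,suppress=True)
a,b=cam("scene"),cam("side")
print(get_state()["eef_pos"])
p=proj(a,[.5675,.339,.206]);q=proj(b,[.5675,.339,.206]);print(p,q)
P=a["color"][150:350,360:500];Q=b["color"][70:200,240:370];cv2.imwrite("pics/chk.png",np.hstack([cv2.resize(P,(280,400)),cv2.resize(Q,(400,400))]))
E
```

```text
[ 0.5639 -0.0825  0.2549]
[459.8998 236.0636] [312.3721  85.6764]
```

View pics/chk.png

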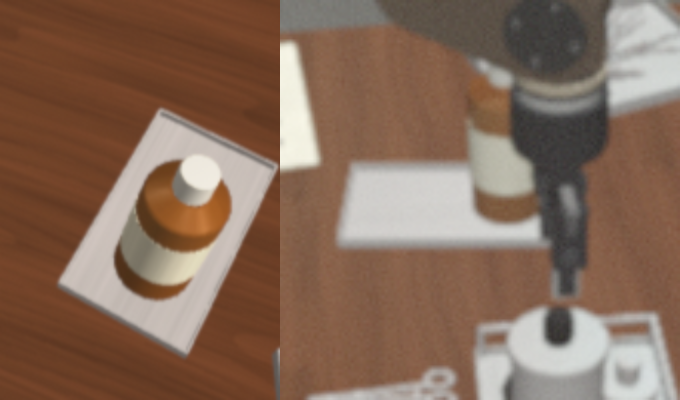

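The bottle stands upright inside the flat tray (cap at about scene (460,237)), and the gripper is above the canister knob. Descending onto the knob.

Call:
jog_arm(deltas="0 0 -1 0 0 0;0 0 -1 0 0 0;0 0 -0.8 0 0 0;0 0 -0.3 0 0 0;0 0 -0.2 0 0 0;0 0 0 0 0 0;0 0 0 0 0 0")

```text
time: 20.23
eef_pos: [0.5643, -0.0832, 0.1897]
tcp_rot: [-0.001, 1.0, -0.0, 0.001]
contact_force: [0.3, 0.1, -0.8]
opening: 0.85
finger_force: 0.0
```

Call:
jog_arm(deltas="0 0 0 0 0 0;0 0 0 0 0 0;0 0 0 0 0 0;0 0 0 0 0 0;0 0 0 0 0 0;0 0 0 0 0 0;0 0 0 0 0 0", gripper=0)

```text
time: 21.1
eef_pos: [0.5642, -0.0834, 0.1895]
tcp_rot: [-0.001, 1.0, -0.0, 0.0]
contact_force: [-0.0, -2.7, 3.5]
opening: 0.307
finger_force: 59.6
```

Call:
jog_arm(deltas="0 0 0.2 0 0 0;0 0 0.5 0 0 0;0 0 0.8 0 0 0;0 0 1 0 0 0;0 0 1 0 0 0;0 0.2 0.5 0 0 0;-0.2 0.5 0 0 0 0;-0.5 0.8 0 0 0 0;-0.5 1 0 0 0 0;-0.5 1 0 0 0 0;-0.5 1 0 0 0 0;-0.5 1 0 0 0 0;-0.5 1 0 0 0 0;-0.5 1 0 0 0 0;-0.5 1 0 0 0 0;-0.5 1 0 0 0 0;-0.5 1 0 0 0 0;-0.5 1 0 0 0 0")

```text
time: 23.35
eef_pos: [0.449, 0.1482, 0.269]
tcp_rot: [-0.001, 1.0, 0.0, 0.0]
contact_force: [0.5, -0.4, -3.6]
opening: 0.305
finger_force: 59.3
```

Call:
jog_arm(deltas="0 1 0 0 0 0;0 1 0 0 0 0;0 1 0 0 0 0;0 1 0 0 0 0;0 1 0 0 0 0;0 1 0 0 0 0;0 1 0 0 0 0;0 1 0 0 0 0;0 1 0 0 0 0;0 0.8 0 0 0 0;0 0.5 0 0 0 0;0 0.2 0 0 0 0;0 0 -0.5 0 0 0;0 0 -1 0 0 0;0 0 -1 0 0 0;0 0 -0.7 0 0 0;0 0 -0.3 0 0 0;0 0 0 0 0 0;0 0 0 0 0 0")

```text
time: 25.72
eef_pos: [0.4504, 0.3572, 0.1999]
tcp_rot: [-0.001, 1.0, 0.0, 0.001]
contact_force: [-0.6, 0.2, -3.3]
opening: 0.305
finger_force: 59.3
```

Call:
jog_arm(deltas="0 0 -0.3 0 0 0;0 0 -0.2 0 0 0;0 0 -0.05 0 0 0;0 0 -0.05 0 0 0;0 0 -0.03 0 0 0;0 0 0 0 0 0;0 0 0 0 0 0")

```text
time: 26.6
eef_pos: [0.4503, 0.357, 0.1876]
tcp_rot: [-0.001, 1.0, 0.0, 0.001]
contact_force: [-1.8, -2.4, 4.4]
opening: 0.306
finger_force: 60.3
```

Call:
jog_arm(deltas="0 0 0 0 0 0;0 0 0 0 0 0;0 0 0 0 0 0;0 0 0 0 0 0;0 0 0 0 0 0;0 0 0.5 0 0 0;0 0 1 0 0 0;0 0 1 0 0 0;0 -0.5 0.8 0 0 0;0.3 -1 0 0 0 0;0.5 -1 0 0 0 0;0.5 -1 0 0 0 0;0.5 -1 0 0 0 0;0.5 -1 0 0 0 0;0.5 -1 0 0 0 0;0.5 -1 0 0 0 0;0.5 -1 0 0 0 0;0.5 -1 0 0 0 0;0.5 -1 0 0 0 0", gripper=0.85)

```text
time: 28.98
eef_pos: [0.5456, 0.1447, 0.2514]
tcp_rot: [-0.001, 1.0, -0.0, -0.001]
contact_force: [1.2, 0.2, -0.2]
opening: 0.849
finger_force: 0.0
```

Call:
jog_arm(deltas="0.5 -1 0 0 0 0;0.5 -1 0 0 0 0;0.5 -1 0 0 0 0;0.5 -1 0 0 0 0;0.5 -1 -0.5 0 0 0;0.5 -1 -1 0 0 0;0.5 -1 -1 0 0 0;0.5 -1 -1 0 0 0;0.5 -1 -1 0 0 0;0 -0.15 -1 0 0 0;0 0 0 0 0 0;0 0 0 0 0 0")

```text
time: 30.48
eef_pos: [0.6358, -0.0354, 0.1425]
tcp_rot: [-0.001, 1.0, 0.0, 0.0]
contact_force: [-0.9, -0.0, -0.1]
opening: 0.85
finger_force: 0.0
```

```bash
python3 snap.py w6; python3 - <<'E'
import cv2,numpy as np
from h import *
a=cam("scene")["color"]
cv2.imwrite("pics/w6b.png",np.hstack([cv2.imread("pics/w6.png"),cv2.resize(a[180:340,370:434+70],(160,191))[:191] if 0 else np.zeros((400,1,3),np.uint8)]))
A=cv2.imread("pics/w6.png"); A=cv2.resize(A,(480,300)); B=cv2.resize(a[140:340,380:510],(195,300)); cv2.imwrite("pics/w6c.png",np.hstack([A,B]))
E
```

```text
[ 0.562 -0.034  0.266] [ 0.6362 -0.0354  0.1432]
```

View pics/w6c.png

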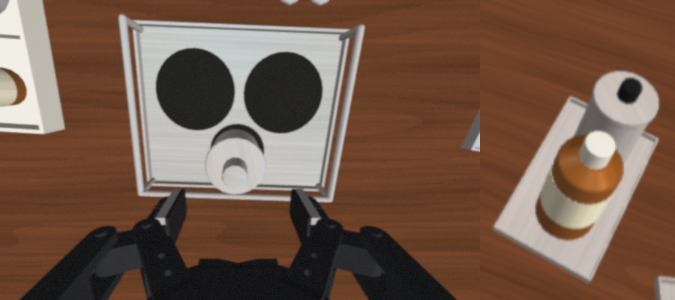

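The canister and bottle both stand upright in the flat tray. w6 shows the short jar under the fingers and both front discs clear (full-size about (260,119) and (377,122)). I'll measure the discs to check the stand frame.

```bash
cat > m3.py <<'E'
from h import *
import pickle
np.set_printoptions(precision=4,suppress=True)
c=pickle.load(open("pics/w6.pkl","rb")); m=(c["color"].max(2)<75).astype(np.uint8); m[175:]=0
k=sorted(cv2.findContours(m,0,2)[0],key=cv2.contourArea)[-2:]
P=[]
for q in k:
    (u,v),_,_=cv2.fitEllipse(q); P.append(onz(c,u,v,.005)); print((u,v),cv2.contourArea(q),P[-1])
P=sorted(P,key=lambda p:p[1]); d=P[1]-P[0]; L=np.linalg.norm(d); y=d/L; x=np.array([y[1],-y[0],0])
print(L,"yaw",np.arctan2(x[1],x[0]),"back",(P[0]+P[1])/2+.07*x, "knob",onz(c,313,235,.089))
E
python3 m3.py
```

```text
(377.1012878417969, 122.95751190185547) 8414.0 [0.5664 0.0184 0.005 ]
(259.8939514160156, 118.37684631347656) 8560.5 [ 0.5628 -0.0837  0.005 ]
0.10213294533632303 yaw -0.035202503409894836 back [ 0.6345 -0.0351  0.005 ] knob [ 0.6366 -0.0366  0.089 ]
```

Call:
jog_arm(deltas="0 0 -1 0 0 0;0 0 -1 0 0 0;0 0 -0.7 0 0 0;0 0 -0.3 0 0 0;0 0 -0.2 0 0 0;0 0 0 0 0 0;0 0 0 0 0 0")

```text
time: 31.45
eef_pos: [0.6364, -0.0361, 0.079]
tcp_rot: [-0.001, 1.0, -0.0, 0.001]
contact_force: [0.2, -0.2, 0.7]
opening: 0.85
finger_force: 0.0
```

Call:
jog_arm(deltas="0 0 0 0 0 0;0 0 0 0 0 0;0 0 0 0 0 0;0 0 0 0 0 0;0 0 0 0 0 0;0 0 0 0 0 0;0 0 0 0 0 0", gripper=0)

```text
time: 32.33
eef_pos: [0.6385, -0.0371, 0.0824]
tcp_rot: [-0.001, 1.0, -0.001, 0.003]
contact_force: [-1.1, -1.3, 9.4]
opening: 0.258
finger_force: 58.3
```

Call:
jog_arm(deltas="0 0 0.2 0 0 0;0 0 0.5 0 0 0;0 0 0.8 0 0 0;0 0 1 0 0 0;0 0 1 0 0 0;0 0 1 0 0 0;0 0 1 0 0 0;0 -0.3 0.7 0 0 0;-0.3 -0.6 0.3 0 0 0;-0.5 -1 0 0 0 0;-0.5 -1 0 0 0 0;-0.5 -1 0 0 0 0;-0.5 -1 0 0 0 0;-0.5 -1 0 0 0 0;-0.5 -1 0 0 0 0;-0.5 -1 0 0 0 0;-0.5 -1 0 0 0 0;-0.5 -1 0 0 0 0")

```text
time: 34.58
eef_pos: [0.5389, -0.2355, 0.2082]
tcp_rot: [-0.001, 1.0, 0.0, -0.0]
contact_force: [0.2, 0.6, -1.6]
opening: 0.259
finger_force: 58.8
```

Call:
jog_arm(deltas="-0.5 -1 0 0 0 0;-0.5 -1 0 0 0 0;-0.6 -1 0 0 0 0;-0.6 -1 0 0 0 0;-0.6 -1 0 0 0 0;-0.6 -1 0 0 0 0;-0.6 -0.7 0 0 0 0;-0.4 -0.4 0 0 0 0;-0.2 -0.2 0 0 0 0;0 -0.2 -0.3 0 0 0;0 0 0 0 0 0;0 0 0 0 0 0")

```text
time: 36.08
eef_pos: [0.4481, -0.3836, 0.2021]
tcp_rot: [-0.001, 1.0, 0.0, -0.0]
contact_force: [0.9, 0.5, -2.4]
opening: 0.26
finger_force: 58.8
```

```bash
python3 snap.py w7; python3 - <<'E'
import cv2,numpy as np
from h import *
b=cam("side")["color"][200:350,240:400]
A=cv2.imread("pics/w7.png"); cv2.imwrite("pics/w7c.png",np.hstack([cv2.resize(A,(480,300)),cv2.resize(b,(320,300))]))
E
```

```text
[ 0.374 -0.382  0.325] [ 0.4482 -0.3837  0.2022]
```

View pics/w7c.png

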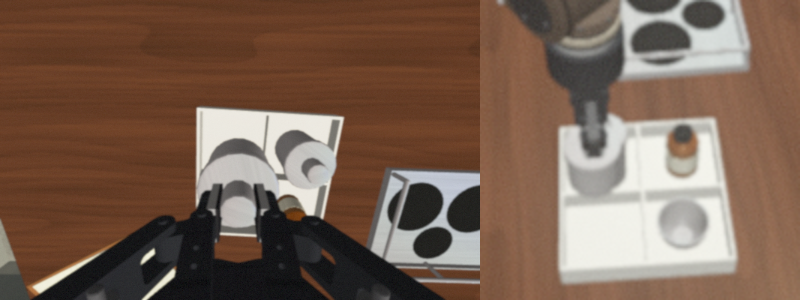

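w7 shows the short jar hanging over the empty compartment, with the tall jar, small bottle and bowl untouched. The tray's outer corners near the robot are at full-size (263,144) and (457,157), which lets me check the compartment centre.

```bash
python3 - <<'E'
from h import *
import pickle
np.set_printoptions(precision=4,suppress=True)
c=pickle.load(open("pics/w7.pkl","rb"))
A,B=onz(c,263,144,.03),onz(c,457,157,.03); y=(B-A)/np.linalg.norm(B-A); x=np.array([y[1],-y[0],0])
print(A,B,np.linalg.norm(B-A),"empty",A+.051*x+.051*y,"tallc",A+.051*x+.149*y,"tallknob",onz(c,316*4/3,172*4/3,.114))
E
```

```text
[ 0.3999 -0.4367  0.03  ] [ 0.4125 -0.2389  0.03  ] 0.1981243165638362 empty [ 0.4541 -0.389   0.03  ] tallc [ 0.4603 -0.2912  0.03  ] tallknob [ 0.4585 -0.2996  0.114 ]
```

Call:
jog_arm(deltas="0.3 -0.2 -0.5 0 0 0;0 0 -1 0 0 0;0 0 -1 0 0 0;0 0 -1 0 0 0;0 0 -1 0 0 0;0 0 -0.7 0 0 0;0 0 -0.3 0 0 0;0 0 0 0 0 0;0 0 0 0 0 0")

```text
time: 37.3
eef_pos: [0.4543, -0.3886, 0.0933]
tcp_rot: [-0.001, 1.0, -0.001, 0.001]
contact_force: [0.0, 0.2, -2.4]
opening: 0.26
finger_force: 58.9
```

Call:
jog_arm(deltas="0 0 -0.3 0 0 0;0 0 -0.15 0 0 0;0 0 -0.1 0 0 0;0 0 -0.05 0 0 0;0 0 0 0 0 0;0 0 0 0 0 0")

```text
time: 38.05
eef_pos: [0.4539, -0.388, 0.0816]
tcp_rot: [-0.001, 1.0, 0.0, -0.0]
contact_force: [-2.1, 3.0, 4.7]
opening: 0.259
finger_force: 59.7
```

Call:
jog_arm(deltas="0 0 0 0 0 0;0 0 0 0 0 0;0 0 0 0 0 0;0 0 0 0 0 0;0 0 0.5 0 0 0;0 0 1 0 0 0;0 0 1 0 0 0;0 0 1 0 0 0;0 0.5 0.9 0 0 0;0.1 1 0 0 0 0;0.1 1 0 0 0 0;0.1 1 0 0 0 0;0 0.8 0 0 0 0;0 0.2 0 0 0 0;0 0 0 0 0 0;0 0 0 0 0 0", gripper=0.65)

```text
time: 40.05
eef_pos: [0.4599, -0.2986, 0.1684]
tcp_rot: [-0.001, 1.0, -0.0, 0.0]
contact_force: [0.2, -0.7, -0.5]
opening: 0.648
finger_force: 0.0
```

```bash
python3 snap.py w8; python3 - <<'E'
import cv2,numpy as np
from h import *
b=cam("side")["color"][200:350,240:400]
A=cv2.imread("pics/w8.png"); cv2.imwrite("pics/w8c.png",np.hstack([cv2.resize(A,(480,300)),cv2.resize(b,(320,300))]))
E
```

```text
[ 0.386 -0.297  0.292] [ 0.4599 -0.2987  0.1684]
```

View pics/w8c.png

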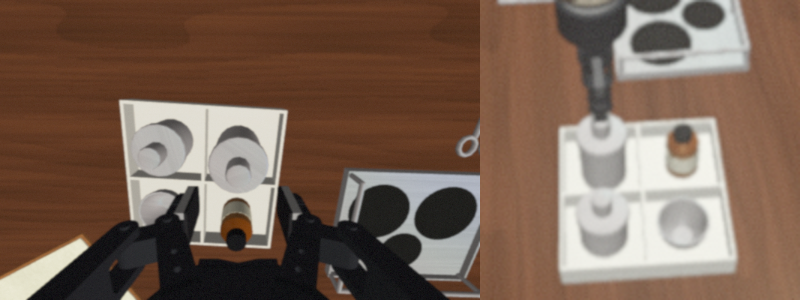

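The short jar stands in its compartment, clear of the walls. The tall jar's knob is at full-size about (319,228).

```bash
python3 - <<'E'
from h import *
import pickle
c=pickle.load(open("pics/w8.pkl","rb")); print(onz(c,318.7,228,.114), onz(c,152*4/3,156*4/3,.088))
E
```

```text
[ 0.45606534 -0.29599787  0.114     ] [ 0.45048658 -0.38222379  0.088     ]
```

Call:
jog_arm(deltas="-0.05 0.05 -1 0 0 0;0 0 -1 0 0 0;0 0 -0.6 0 0 0;0 0 -0.3 0 0 0;0 0 0 0 0 0;0 0 0 0 0 0")

```text
time: 40.9
eef_pos: [0.4593, -0.2975, 0.1111]
tcp_rot: [-0.001, 1.0, -0.0, 0.001]
contact_force: [-1.1, 0.5, 0.5]
opening: 0.652
finger_force: 0.0
```

Call:
jog_arm(deltas="0 0 0 0 0 0;0 0 0 0 0 0;0 0 0 0 0 0;0 0 0 0 0 0;0 0 0 0 0 0;0 0 0 0 0 0", gripper=0)

```text
time: 41.65
eef_pos: [0.4593, -0.2976, 0.111]
tcp_rot: [-0.001, 1.0, -0.001, 0.001]
contact_force: [-0.5, -1.9, 3.9]
opening: 0.26
finger_force: 58.9
```

Call:
jog_arm(deltas="0 0 0.2 0 0 0;0 0 0.5 0 0 0;0 0 0.8 0 0 0;0 0 1 0 0 0;0 0 1 0 0 0;0 0 1 0 0 0;0.2 0.3 0.5 0 0 0;0.5 0.7 0 0 0 0;0.7 1 0 0 0 0;0.7 1 0 0 0 0;0.7 1 0 0 0 0;0.7 1 0 0 0 0;0.7 1 0 0 0 0;0.7 1 0 0 0 0;0.7 1 0 0 0 0;0.7 1 0 0 0 0;0.7 1 0 0 0 0;0.7 1 0 0 0 0")

```text
time: 43.9
eef_pos: [0.6127, -0.0748, 0.2087]
tcp_rot: [-0.001, 1.0, 0.001, -0.001]
contact_force: [-0.2, -0.2, -4.3]
opening: 0.257
finger_force: 58.9
```

Call:
jog_arm(deltas="0.6 1 0 0 0 0;0.3 0.7 0 0 0 0;0.1 0.3 0 0 0 0;0.1 0.1 -0.5 0 0 0;0 0 -1 0 0 0;0 0 -1 0 0 0;0 0 -0.8 0 0 0;0 0 -0.5 0 0 0;0 0 -0.3 0 0 0;0 0 0 0 0 0;0 0 0 0 0 0")

```text
time: 45.28
eef_pos: [0.6354, -0.0351, 0.1292]
tcp_rot: [-0.001, 1.0, -0.0, 0.001]
contact_force: [1.1, 0.9, -2.0]
opening: 0.255
finger_force: 58.9
```

Call:
jog_arm(deltas="0 0 -0.5 0 0 0;0 0 -0.2 0 0 0;0 0 -0.1 0 0 0;0 0 -0.05 0 0 0;0 0 -0.03 0 0 0;0 0 0 0 0 0;0 0 0 0 0 0")

```text
time: 46.15
eef_pos: [0.6352, -0.0351, 0.1122]
tcp_rot: [-0.001, 1.0, -0.0, 0.0]
contact_force: [-3.6, 0.0, 5.4]
opening: 0.256
finger_force: 59.7
```

Call:
jog_arm(deltas="0 0 0 0 0 0;0 0 0 0 0 0;0 0 0 0 0 0;0 0 0 0 0 0;0 0 0.5 0 0 0;0 0 1 0 0 0;0 0 1 0 0 0;0 0 1 0 0 0;0 0 1 0 0 0;0 0 1 0 0 0;0 0 1 0 0 0;0 0 0.5 0 0 0;0 0 0 0 0 0;0 0 0 0 0 0", gripper=0.85)

```text
time: 47.9
eef_pos: [0.6343, -0.035, 0.2496]
tcp_rot: [-0.001, 1.0, 0.0, -0.001]
contact_force: [0.3, 0.3, -0.1]
opening: 0.853
finger_force: 0.0
```

```bash
python3 snap.py w9; cp pics/w9.png pics/w9v.png
```

```text
[ 0.561 -0.034  0.373] [ 0.6343 -0.035   0.2494]
```

View pics/w9v.png

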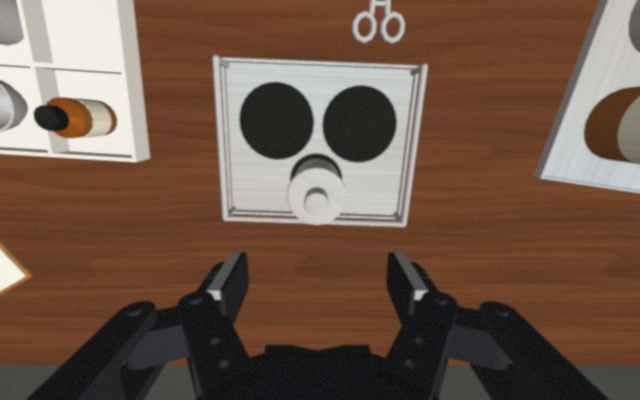

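w9 shows the tall jar upright on the back place (knob top (317,201)), with both front discs free. Off to fetch the canister.

```bash
python3 - <<'E'
from h import *
import pickle
c=pickle.load(open("pics/w9.pkl","rb")); print(onz(c,317,201,.115))
E
```

```text
[ 0.63485087 -0.03342004  0.115     ]
```

Call:
jog_arm(deltas="-0.5 1 0.1 0 0 0;-0.5 1 0 0 0 0;-0.5 1 0 0 0 0;-0.5 1 0 0 0 0;-0.5 1 0 0 0 0;-0.5 1 0 0 0 0;-0.5 1 0 0 0 0;-0.5 1 0 0 0 0;-0.5 1 0 0 0 0;-0.5 1 0 0 0 0;-0.5 1 0 0 0 0;-0.5 1 0 0 0 0;-0.5 1 0 0 0 0;-0.5 1 0 0 0 0;-0.5 1 0 0 0 0;-0.5 1 0 0 0 0;-0.5 1 0 0 0 0;-0.5 1 0 0 0 0;-0.2 1 0 0 0 0;0 0.6 0 0 0 0")

```text
time: 50.45
eef_pos: [0.4505, 0.3582, 0.2527]
tcp_rot: [-0.002, 1.0, -0.0, 0.0]
contact_force: [0.5, 0.1, -0.4]
opening: 0.849
finger_force: 0.0
```

Call:
jog_arm(deltas="0 0 0 0 0 0;0 0 -1 0 0 0;0 0 -1 0 0 0;0 0 -0.7 0 0 0;0 0 -0.3 0 0 0;0 0 0 0 0 0;0 0 0 0 0 0")

```text
time: 51.32
eef_pos: [0.4513, 0.3572, 0.1936]
tcp_rot: [-0.001, 1.0, 0.0, 0.001]
contact_force: [0.4, -0.0, 0.5]
opening: 0.851
finger_force: 0.0
```

Call:
jog_arm(deltas="-0.05 0 -0.25 0 0 0;0 0 0 0 0 0")

```text
time: 51.58
eef_pos: [0.4496, 0.3569, 0.1875]
tcp_rot: [-0.001, 1.0, -0.0, -0.0]
contact_force: [0.1, -0.1, -0.8]
opening: 0.851
finger_force: 0.0
```

Call:
jog_arm(deltas="0 0 0 0 0 0;0 0 0 0 0 0;0 0 0 0 0 0;0 0 0 0 0 0;0 0 0 0 0 0;0 0 0 0 0 0;0 0 0 0 0 0", gripper=0)

```text
time: 52.45
eef_pos: [0.4501, 0.3568, 0.1881]
tcp_rot: [-0.001, 1.0, -0.0, 0.0]
contact_force: [-0.5, -2.3, 2.6]
opening: 0.305
finger_force: 59.6
```

Call:
jog_arm(deltas="0 0 0.2 0 0 0;0 0 0.5 0 0 0;0 0 0.8 0 0 0;0 0 1 0 0 0;0 0 1 0 0 0;0 -0.2 0.5 0 0 0;0 -0.5 0 0 0 0;0 -0.8 0 0 0 0;0 -1 0 0 0 0;0 -1 0 0 0 0;0 -1 0 0 0 0;0 -1 0 0 0 0;0 -1 0 0 0 0;0 -1 0 0 0 0;0.2 -1 0 0 0 0;0.5 -1 0 0 0 0;0.5 -1 0 0 0 0;0.5 -1 0 0 0 0")

```text
time: 54.7
eef_pos: [0.484, 0.1255, 0.2679]
tcp_rot: [-0.001, 1.0, -0.0, 0.0]
contact_force: [1.0, 0.1, -3.7]
opening: 0.304
finger_force: 59.3
```

Call:
jog_arm(deltas="0.5 -1 0 0 0 0;0.5 -1 0 0 0 0;0.5 -1 0 0 0 0;0.5 -1 0 0 0 0;0.5 -1 0 0 0 0;0.5 -1 0 0 0 0;0.5 -1 0 0 0 0;0.3 -1 0 0 0 0;0.2 -1 0 0 0 0;0 -0.8 0 0 0 0;0 -0.5 0 0 0 0;0 -0.2 0 0 0 0;0 0 0 0 0 0;0 0 0 0 0 0")

```text
time: 56.45
eef_pos: [0.5638, -0.0825, 0.2678]
tcp_rot: [-0.001, 1.0, 0.0, 0.0]
contact_force: [0.0, 0.4, -4.1]
opening: 0.3
finger_force: 59.3
```

Call:
jog_arm(deltas="0 -0.05 -0.5 0 0 0;0 0 -1 0 0 0;0 0 -1 0 0 0;0 0 -0.7 0 0 0;0 0 -0.3 0 0 0;0 0 -0.15 0 0 0;0 0 -0.1 0 0 0;0 0 -0.05 0 0 0;0 0 0 0 0 0;0 0 0 0 0 0")

```text
time: 57.7
eef_pos: [0.564, -0.0841, 0.192]
tcp_rot: [-0.001, 1.0, -0.0, 0.0]
contact_force: [-0.3, -0.6, -4.9]
opening: 0.301
finger_force: 59.3
```

Call:
jog_arm(deltas="0 0 -0.05 0 0 0;0 0 -0.05 0 0 0;0 0 -0.03 0 0 0;0 0 0 0 0 0;0 0 0 0 0 0")

```text
time: 58.32
eef_pos: [0.5643, -0.0843, 0.1901]
tcp_rot: [-0.001, 1.0, -0.0, 0.001]
contact_force: [-1.5, -1.1, 2.2]
opening: 0.308
finger_force: 60.0
```

Call:
jog_arm(deltas="0 0 0 0 0 0;0 0 0 0 0 0;0 0 0 0 0 0;0 0 0 0 0 0;0 0 0 0 0 0;0 0 0.5 0 0 0;0 0 1 0 0 0;0 0 1 0 0 0;0 0.5 0.8 0 0 0;0.15 1 0 0 0 0;0 1 0 0 0 0;0 1 0 0 0 0;0 1 0 0 0 0;0 1 0 0 0 0;0 1 0 0 0 0;0 1 0 0 0 0;0 1 0 0 0 0;0 1 0 0 0 0;0 1 0 0 0 0;0 1 0 0 0 0", gripper=0.9)

```text
time: 60.82
eef_pos: [0.5668, 0.1473, 0.2551]
tcp_rot: [-0.001, 1.0, -0.0, 0.0]
contact_force: [-0.0, 0.2, 0.5]
opening: 0.905
finger_force: 0.0
```

Call:
jog_arm(deltas="0 1 0 0 0 0;0 1 0 0 0 0;0 1 0 0 0 0;0 1 0 0 0 0;0 1 0 0 0 0;0 1 0 0 0 0;0 1 0 0 0 0;0 1 0 0 0 0;0 1 0 0 0 0;0 0.6 0 0 0 0;0 0 0 0 0 0;0 0 -1 0 0 0;0 0 -1 0 0 0;0 0 -0.6 0 0 0;0 0 0 0 0 0;0 0 0 0 0 0")

```text
time: 62.82
eef_pos: [0.5672, 0.3379, 0.2036]
tcp_rot: [-0.001, 1.0, 0.0, 0.0]
contact_force: [-0.5, 0.2, 0.7]
opening: 0.896
finger_force: 0.0
```

Call:
jog_arm(deltas="0 0.05 -0.35 0 0 0;0 0 0 0 0 0")

```text
time: 63.08
eef_pos: [0.5666, 0.339, 0.1958]
tcp_rot: [-0.001, 1.0, -0.0, -0.0]
contact_force: [-0.9, 0.5, -0.6]
opening: 0.902
finger_force: 0.0
```

Call:
jog_arm(deltas="0 0 0 0 0 0;0 0 0 0 0 0;0 0 0 0 0 0;0 0 0 0 0 0;0 0 0 0 0 0;0 0 0 0 0 0;0 0 0 0 0 0", gripper=0)

```text
time: 63.95
eef_pos: [0.5671, 0.3388, 0.1967]
tcp_rot: [-0.001, 1.0, -0.0, 0.0]
contact_force: [-0.9, -2.4, 3.9]
opening: 0.425
finger_force: 61.0
```

Call:
jog_arm(deltas="0 0 0.2 0 0 0;0 0 0.5 0 0 0;0 0 0.8 0 0 0;0 0 1 0 0 0;0 0 1 0 0 0;0 -0.2 0.5 0 0 0;0 -0.5 0 0 0 0;0 -0.8 0 0 0 0;0 -1 0 0 0 0;0 -1 0 0 0 0;0 -1 0 0 0 0;0 -1 0 0 0 0;0 -1 0 0 0 0;0 -1 0 0 0 0;0 -1 0 0 0 0;0 -1 0 0 0 0;0 -1 0 0 0 0;0 -1 0 0 0 0")

```text
time: 66.2
eef_pos: [0.5668, 0.1076, 0.2761]
tcp_rot: [-0.001, 1.0, -0.0, 0.0]
contact_force: [0.2, 0.2, -5.9]
opening: 0.432
finger_force: 60.7
```

Call:
jog_arm(deltas="0 -1 0 0 0 0;0 -1 0 0 0 0;0 -1 0 0 0 0;0 -0.8 0 0 0 0;0 -0.5 0 0 0 0;0 -0.15 0 0 0 0;0 0 -0.5 0 0 0;0 0 -1 0 0 0;0 0 -1 0 0 0;0 0 -0.5 0 0 0;0 0 -0.3 0 0 0;0 0 -0.2 0 0 0;0 0 -0.1 0 0 0;0 0 0 0 0 0;0 0 0 0 0 0")

```text
time: 68.08
eef_pos: [0.5671, 0.0199, 0.2047]
tcp_rot: [-0.001, 1.0, -0.0, 0.001]
contact_force: [0.3, -0.7, -6.3]
opening: 0.427
finger_force: 60.7
```

Call:
jog_arm(deltas="0 -0.05 -0.15 0 0 0;0 0 -0.05 0 0 0;0 0 -0.05 0 0 0;0 0 -0.05 0 0 0;0 0 -0.03 0 0 0;0 0 0 0 0 0;0 0 0 0 0 0")

```text
time: 68.95
eef_pos: [0.5674, 0.0188, 0.1987]
tcp_rot: [-0.001, 1.0, -0.0, 0.001]
contact_force: [-1.0, -0.4, 1.6]
opening: 0.425
finger_force: 61.6
```

Contact. Releasing, then rising well clear.

Call:
jog_arm(deltas="0 0 0 0 0 0;0 0 0 0 0 0;0 0 0 0 0 0;0 0 0 0 0 0;0 0 0 0 0 0;0 0 0.5 0 0 0;0 0 1 0 0 0;0 0 1 0 0 0;0 0 1 0 0 0;0 0 1 0 0 0;0 0 1 0 0 0;0 0 1 0 0 0;0.8 0 0.3 0 0 0;1 0 0 0 0 0;1 0 0 0 0 0;0 0 0 0 0 0;0 0 0 0 0 0", gripper=0.9)

```text
time: 71.08
eef_pos: [0.6224, 0.019, 0.3336]
tcp_rot: [-0.001, 1.0, 0.0, -0.0]
contact_force: [0.8, -0.4, 0.0]
opening: 0.902
finger_force: 0.0
```

```bash
python3 snap.py w10; python3 - <<'E'
from h import *
b=cam("side")["color"][110:350,220:400]
A=cv2.imread("pics/w10.png"); cv2.imwrite("pics/fin.png",np.hstack([cv2.resize(A,(560,350)),cv2.resize(b,(240,320),interpolation=cv2.INTER_CUBIC)[:320] if 0 else cv2.resize(b,(240,350))]))
from m1 import blob,white,black
import pickle
c=pickle.load(open("pics/w10.pkl","rb"))
for P,f in(([.5673,.0191,.2067],white),([.5644,-.0834,.181],black)):
    p=tuple(int(v) for v in proj(c,P)); q,_=blob(c,p,32,f); print(p,q,onz(c,*q,P[2]))
E
```

```text
[0.549 0.02  0.457] [0.6223 0.019  0.3337]
cap (432.97492898604423, 137.14511547486723) (39.37287902832031, 44.68767547607422) (315.7601848473793, 136.1745105192752) (43.0, 41.0) [0.5673 0.0191 0.2067] 0.00012989903040835565
knob (312.92230791202513, 132.26620965438445) (28.0, 26.0) (205.96013790131437, 130.9327731092437) (29.0, 34.0) [ 0.5644 -0.0834  0.181 ] 0.0004995374039113204
short [ 0.6383 -0.0352  0.0689] 0.004807905445079567
cell 4 [array([ 0.4096, -0.4367]), array([ 0.4137, -0.2262]), array([ 0.6076, -0.2395]), array([ 0.5992, -0.4461])]
cell 3 [array([ 0.3994, -0.4358]), array([ 0.4098, -0.2294]), array([ 0.6112, -0.2429]), array([ 0.5974, -0.4478])]
stand rail [array([ 0.5005, -0.1404]), array([0.5075, 0.0806]), array([0.686 , 0.0773]), array([ 0.6801, -0.1471])] [array([ 0.5001, -0.1394]), array([0.5058, 0.0808]), array([0.6851, 0.076 ]), array([ 0.6793, -0.1447])]
flat [array([0.3669, 0.2941]), array([0.3884, 0.4386]), array([0.6518, 0.4012]), array([0.6306, 0.254 ])]
tall [ 0.4608 -0.2964  0.1084] 0.0011344089231941751
(315, 140) (316.2055331129881, 140.3046884563594) [0.567  0.0197 0.2067]
(205, 135) (205.76150173611111, 134.90603298611111) [ 0.5642 -0.0836  0.181 ]
```

View pics/fin.png

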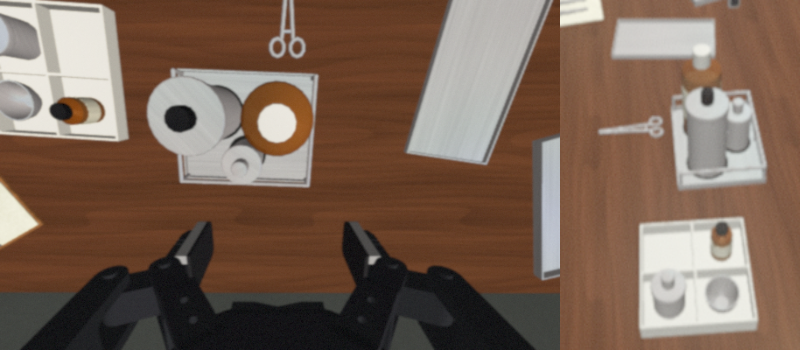

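The bottle (cap (316,140)) and canister (knob (206,135)) measure within 1 mm of their starting positions. The tall jar is at the back of the stand, the short jar is in its compartment, and the bystanders are untouched. Handing in.

```bash
python3 -c "
from plant import ctrl
print(ctrl.sign_off())"
```

```text
the job is handed in; nothing more can be done
None
```

The jars are exchanged and the job is handed in at about 71 s: the tall jar measured within 2 mm of the back-place centre, the short jar is in the compartment that was empty, and the bottle and canister are within about 1 mm of where they started; sign-off returned no verdict.

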